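Turn the shaft in the drilling jig and hold the clamp down

ROBOT

A 6-joint arm with a two-finger parallel gripper is mounted at the origin on the work surface. World frame = base frame: x ahead of the robot, y to its left, z up, the work surface at z = 0. Lengths are in m, angles in rad, forces in N, time in s.
With the tool pointing down it reaches from about 0.375 to 0.9 m from the base axis. Payload 3.1 kg.
Tool frame: the origin (TCP) lies on the centre line of the jaws, within the pads' length; the fingertips stand 19 mm ahead of it and the grasp point (between the pads) is the TCP; z points along the fingers, y is the direction in which the jaws open and shut (so a half turn about z gives the same grasp; the last joint's range is limited). The gripper opens to 85 mm and grips with 20 to 120 N. Pads are 22 mm wide; open, the fingers measure 114 mm over their backs; the gripper's body (76 mm by 85 mm) begins 54 mm behind the grasp point. The pads swing forward as they close: fully open they stand 13 mm farther back than shut.
Start: joints at [1.004, 0.527, 1.433, -0, 1.181, -0.178], TCP at [0.236, 0.579, 0.25] pointing down, gripper open.
Joint ranges: [-3.08, 3.08], [-0.75, 2.2], [0.22, 2.44], [-1.43, 4.57], [0, 2.65], [-2.85, 2.85]. Speed limits (rad/s): [2.79, 2.79, 3.14, 3.14, 3.14, 3.14].

INTERFACE

Orientations are given as a unit quaternion [x, y, z, w].
In Python, from station import manip, imaging, workorder gives the robot as it stands.
- The arm moves only by the shell command python3 -m creep 'ROWS' [FORCE]. ROWS is a JSON object of lists of equal length, an entry for each row: "claw": the finger opening in cm, from 0 to 8.54; "dp": the shift along the tool's x, y, z in cm, a list of three; "roll": the turn about the tool's z in rad. In form: {"claw": [claw, ...], "dp": [[dx, dy, dz], ...], "roll": [roll, ...]}. A call has 1 to 12 rows; each row is the pose to reach, as a shift and turn from the pose commanded when the call began, along the tool's axes at that moment; what a row does not reach only later rows make up. A row lasts 1/10 s, in which the tool goes at most 50 mm and 8.59 degrees, less where a joint would pass 70% of its speed; a pose out of reach is approached as far as the arm can. A call with a gripper value outside its range is refused whole. The fingers move at their own pace and stop on an object; FORCE is the grip in N (left out, the last holds). Time passes only in rows, so rows that repeat a pose let the fingers close. It gives the time, the measured TCP pose, the force and the opening at its end, in the units of the state.
- manip.sense(): the state, without advancing time (a new reading comes with each control period).
- imaging.snapshot(name): name is "scene" or "top" or "wrist"; returns a dict with "image" (400x640x3 uint8, red, green, blue), "z_map" (400x640 float32, m along the optical axis (not along the pixel's ray), 0 where there is no reading), "vfov" (degrees; the focal length in pixels is half the picture's height over the tangent of half this angle, whatever the lens; pixels are square), "cx", "cy" (the principal point, pixels), "dist" ([k1, k2, p1, p2, k3] as OpenCV has them; the pictures are not rectified), "R" (3x3) and "t" (3): a world point X has camera coordinates R X + t. Camera axes: x right, y down, z forward; pixel columns grow to the right and rows downward; lengths in m; the calibration is good to about 2 mm. A picture is of the moment at which its call begins.
- workorder.sign_off(): hands the job in, once; it reports no verdict.
The state is a dict: "t": time; "q": joint angles; "qd": joint speeds; "tau": joint torques, N m; "tcp_pos": TCP position; "tool_rot": TCP orientation; "force": force on the tool from outside, world axes, zero at the start; "ft_torque": the same for the moment, N m; "finger_gap": opening from 0.0 (shut) to 1.0 (fully open).
Only numpy, scipy, OpenCV 4.12 (cv2) and the standard library are available. Lean on these libraries where they do the work, as an engineer would, in place of code of your own. Each camera call takes 0.05 s, during which the arm holds its last target.

TASK

The steel shaft in the drilling jig lies with its flat tongue standing on edge: roll it along the jig's bed by a quarter turn, without lifting it off the bed, until the tongue lies flat, leaving the clamp up meanwhile. Then push the black paddle of the spring-loaded clamp fully down to its stop, so that the clamp's foot presses on the flat tongue, and keep it there: the program finishes while holding the paddle down. Leave everything else on the bench where it is.

Things in the scene. Friction and masses are not known exactly. Their poses are not given: they have to be found in the camera images.
- bed (a point): centre mark on the upper face of the jig's dark steel bed, 12 mm above the bench. The jig is fixed; its x points away from the robot to the hinge, y left (the rolling direction), z up. Bed flat from x -130 to +120 mm, y -97 to +97 mm; lips 10 mm high close both y ends. Open above where x is below 0. Two hinge posts at x 85, y +-101 mm, 56 mm above the bed.
- shaft: loose steel shaft, 0.8 kg: round part 34 mm diameter, 110 mm long, then a flat tongue. Origin on the axis, half-way along the round part (17 mm above the bed); x along the axis to the tongue, z across the tongue's thickness (level at the start, tongue on edge). It rests on the bed along the jig's x within 5 degrees, is balanced and stays at any angle. Keep its middle within 70 mm of bed y 0.
- tongue (a point): middle of the shaft's tongue, on the axis, 85 mm from the shaft's origin; same axes as the shaft. The tongue is 60 mm long, 28 mm wide (y), 9 mm thick (z) and starts 55 mm from the shaft's origin. A quarter turn either way lays it flat: 27 mm of rolling travel of the axis, for which a finger resting on top of the round part travels 54 mm.
- clamp (a joint): angle of the sprung clamp (rad): 0 raised (rest, sprung up), 0.45 fully down on its stop, where the clamp lies level. The paddle needs about 4 N at first and about 10 N at the stop, and springs back up when let go. It turns about a level axis along the jig's y through hinge.
- paddle (a point): centre of the upper face of the clamp's black paddle, 70 mm long (jig x), 40 mm wide (y), 14 mm thick, at the robot-side end of the clamp's arm, outside the right lip. It moves with the clamp: 170 mm in front of the hinge axis and 7 mm above it when fully down, and tilted up by 0.45 rad (about 73 mm higher) when raised.
- hinge (a point): point on the clamp's hinge axis straight behind the paddle, 85 mm behind the bed mark, 128 mm to its right and 57 mm above the bench; fixed to the jig.
- foot: the clamp's foot, an aluminium bar 20 mm (jig x) by 146 mm (y) by 10 mm under the crossbar; origin at the centre of its underside. Sprung, gives up to 9 mm (3 to 7 N). Clamp down, it spans bed x 12 to 32 mm and meets the flat tongue 21.5 mm above the bed, pushed in about 5 mm; a tongue on edge stops the clamp. Raised, its underside is 40 mm or more above the bed.
- offcut_center (a point): plain round steel offcut, 28 mm diameter, 90 mm long, lying beside the jig; leave alone
- blank_mid (a point): dark wooden handle blank, 120 x 35 x 22 mm, lying in front of the jig; leave alone
- hammer_grip (a point): handle of a hammer lying on the bench to the right; leave alone
- screwdriver_grip (a point): handle of a screwdriver lying on the bench to the right; leave alone
- wrench_grip (a point): handle of a wrench lying on the bench to the left; leave alone
- oil_mid (a point): white oil bottle, 56 mm diameter, 140 mm tall, standing to the left; point at half height; leave alone
- tin_in (a point): open aluminium tin, 80 mm diameter, 70 mm tall, standing to the left; point on its inner floor; leave alone
Mind the look-alikes: they are no part of the job. Leave any yellow look-alike of the shaft alone.

How it is judged:
On the way:
1. shaft rolled so that the tongue lies flat, on the bed, clamp still up (angle between the z axis of shaft and the z axis of bed, either way round below 0.25 rad and value of joint clamp below 0.1 rad and y of shaft in the frame of bed between -0.075 and 0.075 m and z of shaft in the frame of bed below 0.022 m), for 0.3 s.
At the end, for the whole second after the job is handed in: Clamp held by the robot within 0.03 rad of its stop (joint above 0.42), the foot pressing the shaft with more than 1.5 N, the tongue flat within 0.12 rad, the shaft lying on the bed with its middle within 75 mm of the bed's centre line (in y), and the robot still pushing with more than 2 N (value of joint clamp above 0.42 rad and contact force between foot and shaft above 1.5 N and angle between the z axis of shaft and the z axis of bed, either way round below 0.12 rad and contact force between any of the fingers, the arm and anything else above 2 N and y of shaft in the frame of bed between -0.075 and 0.075 m and z of shaft in the frame of bed below 0.022 m); the arm keeps its last pose, push and grip.
It fails at once if shaft lifted off the bed (z of shaft in the frame of bed above 0.045 m).
It fails at once if another thing on the bench moved by more than 30 mm (distance of any of offcut_center, blank_mid, hammer_grip, screwdriver_grip, wrench_grip, oil_mid, tin_in from where it was at the start of the episode above 0.03 m).
It also fails if it takes over 56 s, if anything falls off the work surface, if the arm or the gripper's body presses on something with over 40 N, if the wrist force passes 120 N, or if a joint passes its speed limit or range.

## Working session

There is one attempt and no reset: what is moved stays moved. The work goes in short steps, Python scripts to look and compute and a shell command to move; the robot and the scene stay as the last step left them, time stands still between calls to the robot, and variables do not carry over. Pictures are saved under pics/ and viewed, and the job is handed in when it is done.

```bash
ls; mkdir -p pics; cat > h.py <<'E'
import numpy as np, cv2
from station import manip, imaging, workorder
def snap(n,f):
    s=imaging.snapshot(n); np.savez('pics/'+f+'.npz',**s); cv2.imwrite('pics/'+f+'.png',s['image'][:,:,::-1]); return s
def K(s):
    f=200/np.tan(np.radians(float(s['vfov']))/2); return np.array([[f,0,s['cx']],[0,f,s['cy']],[0,0,1.]])
def ray(s,px):
    p=cv2.undistortPoints(np.array(px,float).reshape(-1,1,2),K(s),np.array(s['dist'],float))[:,0]
    return np.c_[p,np.ones(len(p))]
def onz(s,px,z):
    d=ray(s,px)@s['R']; c=-s['R'].T@s['t']; k=(z-c[2])/d[:,2]; return c+d*k[:,None]
def dep(s,px):
    px=np.array(px,int).reshape(-1,2); d=ray(s,px); Z=s['z_map'][px[:,1],px[:,0]]
    return (d*Z[:,None]-s['t'])@s['R']
def proj(s,X):
    r,_=cv2.Rodrigues(np.array(s['R'],float)); return cv2.projectPoints(np.array(X,float).reshape(-1,1,3),r,np.array(s['t'],float),K(s),np.array(s['dist'],float))[0][:,0]
def load(f): return dict(np.load('pics/'+f+'.npz'))
E
python3 - <<'E'
from h import *
for n in ("scene","top","wrist"):
    s=snap(n,n+'0'); print(n,s['vfov'],-s['R'].T@s['t'],s['dist'])
print(manip.sense())
E
```

```text
pics
scene 46.67539555721234 [ 1.0959216  -0.82884587  0.88688262] [-0.10019924  0.          0.          0.          0.        ]
top 56.924733158046415 [0.43200325 0.01889756 1.1363797 ] [-0.0306611  0.         0.         0.         0.       ]
wrist 62.78129622334478 [0.165257   0.60743307 0.37381239] [-0.01699183  0.          0.          0.          0.        ]
{'t': 0.15, 'q': array([ 1.00447790e+00,  5.28258332e-01,  1.43361537e+00,  1.81384507e-05,
        1.18140670e+00, -1.78497786e-01]), 'qd': array([ 0.00226744, -0.00157549, -0.00588562, -0.00010611,  0.00186813,
        0.00053283]), 'tau': array([ 6.63006522e-04, -4.42744625e+01, -1.78276616e+01, -2.35548532e-04,
        5.60875706e-03, -6.85062375e-06]), 'tcp_pos': array([0.23604037, 0.57815129, 0.24955254]), 'tool_rot': array([ 1.92700711e-01,  9.81257216e-01, -7.82981717e-04, -3.14865590e-04]), 'force': array([ 0.27947359, -0.50653493, -0.55249768]), 'ft_torque': array([-0.02799093, -0.00579819,  0.00198146]), 'finger_gap': 0.9992573953855997}
```

View pics/top0.png

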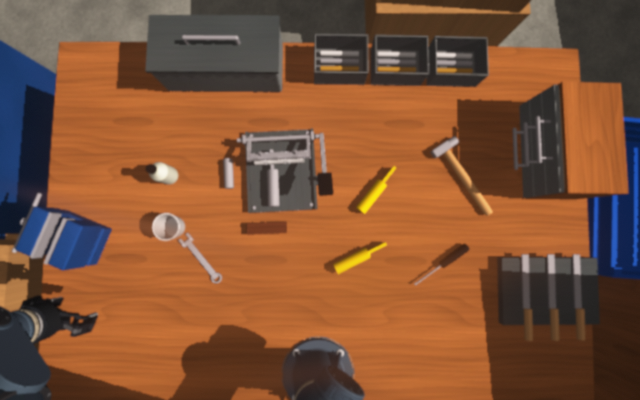

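View pics/scene0.png

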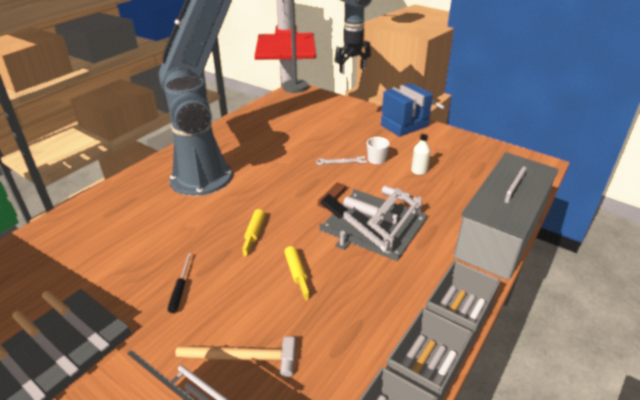

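Candidates for the shaft, by pixel in the top picture:
- Steel bar on the bed at (273,185). This fits the description.
- Steel offcut at (228,172), beside the jig.
- Yellow look-alikes at (376,190) and (360,258).

For the paddle, the only candidate is the black block at (325,184). I choose the steel bar on the bed and will check it in a crop.

```bash
python3 - <<'E'
from h import *
s=load('top0'); im=s['image'][115:245,210:350,::-1]
cv2.imwrite('pics/crop0.png',cv2.resize(im,None,fx=4.5,fy=4.5,interpolation=cv2.INTER_CUBIC))
for n,p in dict(plateTL=(242,133),BL=(247,211),BR=(316,208),TR=(313,131),shaftbot=(273,203),mid=(273,185),top=(274,170),pad=(325,184),hingeR=(321,140)).items():
    print(n,dep(s,p)[0].round(3))
E
```

```text
plateTL [0.729 0.243 0.001]
BL [0.485 0.222 0.   ]
BR [0.495 0.01  0.022]
TR [ 0.738  0.021 -0.002]
shaftbot [0.507 0.137 0.046]
mid [0.56  0.138 0.047]
top [0.606 0.136 0.043]
pad [ 0.553 -0.013  0.141]
hingeR [ 0.692 -0.003  0.072]
```

View pics/crop0.png

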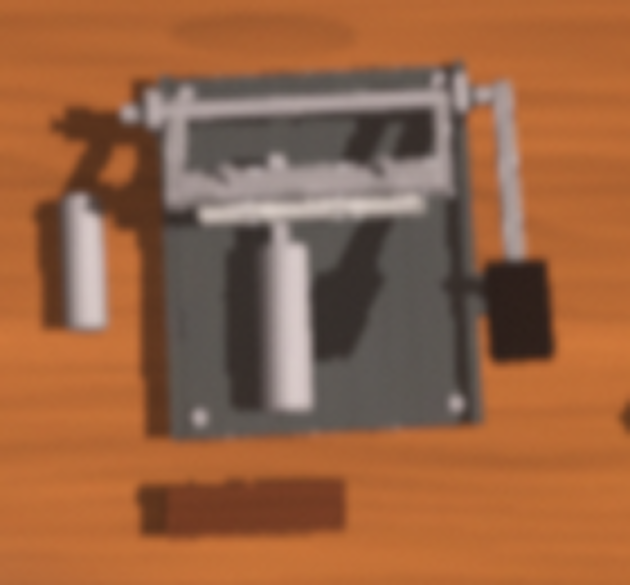

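```bash
python3 - <<'E'
from h import *
s=load('top0')
f=lambda c:(210+c[0]/4.5,115+c[1]/4.5)
for z in (.012,.022):
    P=onz(s,[f(c) for c in [(172,437),(482,422),(463,65),(158,80)]],z); print(z,P.round(4).tolist(),P.mean(0).round(4))
    print(np.degrees(np.arctan2(*( -(P[1]-P[0])[:2]*[1,1]))),np.degrees(np.arctan2((P[2]-P[1])[1],(P[2]-P[1])[0])), np.linalg.norm(P[1]-P[0]),np.linalg.norm(P[2]-P[1]))
# shaft: depth points
v,u=np.mgrid[160:212,262:290]; px=np.c_[u.ravel(),v.ravel()]; D=dep(s,px); D=D[(D[:,2]>.036)&(D[:,2]<.055)]
print(len(D),D.mean(0),D.min(0),D.max(0)); c,_,w=np.linalg.svd(D[:,:2]-D[:,:2].mean(0),full_matrices=False);print(w[0],np.degrees(np.arctan2(w[0][1],w[0][0])))
v,u=np.mgrid[170:198,315:336]; px=np.c_[u.ravel(),v.ravel()]; im=s['image'][px[:,1],px[:,0]].max(1); D=dep(s,px[im<50]); D=D[D[:,2]>.1]
print(len(D),D.mean(0),D.min(0),D.max(0))
A=np.c_[D[:,:2]-D[:,:2].mean(0),np.ones(len(D))];print(np.linalg.lstsq(A,D[:,2],rcond=None)[0])
E
```

```text
0.012 [[0.4806, 0.216, 0.012], [0.4928, 0.0062, 0.012], [0.7394, 0.0215, 0.012], [0.7267, 0.2317, 0.012]] [0.6099 0.1189 0.012 ]
-3.3180493131514988 3.5407888194397787 0.21014355967923373 0.24715232538616164
0.022 [[0.4802, 0.2143, 0.022], [0.4922, 0.0063, 0.022], [0.7367, 0.0215, 0.022], [0.7241, 0.2298, 0.022]] [0.6083 0.118  0.022 ]
-3.318049313151511 3.540788819439781 0.20827458641493293 0.24495420383029934
407 [0.55738451 0.14026978 0.04383164] [0.50075372 0.1232137  0.03612168] [0.6244797  0.15822745 0.0516119 ]
[-0.99794276 -0.06411121] -176.32417731980556
207 [ 0.55479116 -0.01136305  0.14052484] [ 0.52767837 -0.02684244  0.12514295] [0.5802788  0.00589253 0.15348426]
[-0.46931723 -0.01770647  0.14052484]
```

```bash
cat >> h.py <<'E'
from scipy.spatial.transform import Rotation as Ro
def rel(target):
    st=manip.sense(); R=Ro.from_quat(st['tool_rot']).as_matrix()
    y=R[:,1]; print('t',st['t'],'tcp',st['tcp_pos'].round(4),'F',st['force'].round(2),'yang',np.degrees(np.arctan2(y[1],y[0])).round(2))
    print('dp cm',(R.T@(np.array(target)-st['tcp_pos'])*100).round(2))
E
python3 -c "
from h import *
rel([.567,.147,.2])"
```

```text
t 0.15 tcp [0.236  0.5782 0.2496] F [ 0.28 -0.51 -0.55] yang 67.78
dp cm [-46.94 -27.39   4.99]
```

```bash
python3 -m creep '{"claw":[0,0,0,0,0,0,0,0,0,0,0,0],"dp":[[-2,-1,0],[-6,-3.5,0],[-10,-6,0],[-14,-8.2,0],[-18,-10.5,0],[-22,-12.8,0],[-26,-15.2,0],[-30,-17.5,0],[-34,-19.8,0],[-38,-22.2,0],[-41,-23.9,0],[-43,-25.1,0]],"roll":[-0.04,-0.08,-0.12,-0.16,-0.2,-0.24,-0.28,-0.32,-0.36,-0.4,-0.43,-0.447]}' 30; python3 -c "
from h import *
rel([.567,.147,.2])"
```

```text
t: 1.35
tcp_pos: [0.5411, 0.1812, 0.2501]
tool_rot: [-0.029, 1.0, -0.0, 0.0]
force: [0.3, 0.1, -0.3]
finger_gap: 0.0
t 1.35 tcp [0.5411 0.1812 0.2501] F [ 0.32  0.11 -0.3 ] yang 93.3
dp cm [-2.39 -3.56  5.01]
```

```bash
python3 -m creep '{"claw":[0,0,0,0],"dp":[[-1,-1.5,1.5],[-2,-3,3.5],[-2.4,-3.55,5],[-2.4,-3.55,5]],"roll":[0,0,0,0]}'; python3 - <<'E'
from h import *
rel([.567,.147,.1])
s=snap('wrist','w1'); t=snap('top','t1')
E
```

```text
t: 1.75
tcp_pos: [0.5637, 0.1491, 0.197]
tool_rot: [-0.029, 1.0, -0.0, -0.003]
force: [-0.2, -0.0, 0.0]
finger_gap: -0.0
t 1.75 tcp [0.5637 0.1491 0.197 ] F [-0.21 -0.04  0.03] yang 93.32
dp cm [-0.38 -0.23  9.7 ]
```

View pics/w1.png

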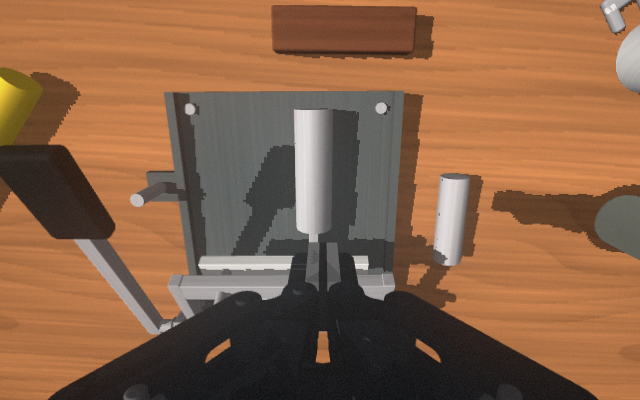

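The wrist view shows the shaft's round part from (313,108) to (314,232), with the tongue on edge below it at (314,240). The front bed corners are at (166,92) and (404,92), and the paddle is at left, near (55,190).

```bash
python3 - <<'E'
from h import *
s=load('w1')
v,u=np.mgrid[108:236,290:338]; px=np.c_[u.ravel(),v.ravel()]; D=dep(s,px); D=D[(D[:,2]>.034)&(D[:,2]<.056)]
print(len(D),D.min(0),D.max(0))
for a in (.52,.54,.56,.58,.60):
    d=D[abs(D[:,0]-a)<.005]; print(a,d[:,1].min(),d[:,1].max(),d[:,2].max(), d[d[:,2]>np.percentile(d[:,2],80)][:,1].mean())
print(onz(s,[(166,92),(404,92)],.012)); 
print('bed z',dep(s,[(220,150),(370,200)]))
print('foot',dep(s,[(205,262),(290,262),(362,264),(250,283)]))
E
```

```text
4422 [0.49843865 0.12128896 0.03400989] [0.61207936 0.15886667 0.0487409 ]
0.52 0.12278285275845632 0.1542810044740984 0.04777891287337512 0.13819211441031182
0.54 0.12336070007300652 0.1556293626054448 0.048380321932299304 0.13927478073991997
0.56 0.1239965323157507 0.1560164436917959 0.04763367045406896 0.14084500208235815
0.58 0.1256399343030301 0.1573598429545472 0.04762959566432689 0.14202219929393473
0.6 0.12753955748320672 0.1587415973810781 0.04777754953505841 0.14243879942969154
[[0.49294575 0.00301311 0.012     ]
 [0.48045028 0.21799294 0.012     ]]
bed z [[0.5429961  0.05052247 0.0122393 ]
 [0.58389636 0.1974811  0.01305433]]
foot [[0.63075558 0.05174883 0.06929518]
 [0.62567901 0.12502565 0.07037181]
 [0.62264958 0.18635931 0.07273733]
 [0.63628321 0.09471827 0.08930507]]
```

```bash
python3 -c "
from h import *
rel([.563,.1475,.07])"
python3 -m creep '{"claw":[0,0,0,0,0,0,0,0],"dp":[[0,-0.1,2],[0,-0.1,5],[0,-0.1,8],[0,-0.1,10.5],[0,-0.1,12],[0,-0.1,12.6],[0,-0.1,12.7],[0,-0.1,12.7]],"roll":[0,0,0,0,0,0,0,0]}'; python3 -c "
from h import *
rel([.563,.1475,.065])"
```

```text
t 1.85 tcp [0.5646 0.1503 0.1995] F [0.14 0.25 0.21] yang 93.41
dp cm [ 0.14 -0.27 12.95]
t: 2.65
tcp_pos: [0.5662, 0.1492, 0.0743]
tool_rot: [-0.03, 1.0, 0.0, 0.001]
force: [1.2, -0.2, -0.1]
finger_gap: -0.0
t 2.65 tcp [0.5662 0.1492 0.0743] F [ 1.2  -0.2  -0.11] yang 93.43
dp cm [ 0.33 -0.15  0.93]
```

```bash
python3 -m creep '{"claw":[0,0,0,0,0,0],"dp":[[0,-0.1,0.3],[0,-0.2,0.5],[0,-0.2,0.65],[0,-0.2,0.75],[0,-0.2,0.8],[0,-0.2,0.8]],"roll":[0,0,0,0,0,0]}'; python3 -c "
from h import *
rel([.563,.1475,.065]); snap('wrist','w2')"
```

```text
t: 3.25
tcp_pos: [0.5657, 0.1465, 0.0652]
tool_rot: [-0.03, 1.0, -0.0, -0.0]
force: [0.1, -0.5, 0.1]
finger_gap: -0.003
t 3.25 tcp [0.5657 0.1465 0.0652] F [ 0.14 -0.53  0.13] yang 93.39
dp cm [0.26 0.11 0.02]
```

View pics/w2.png

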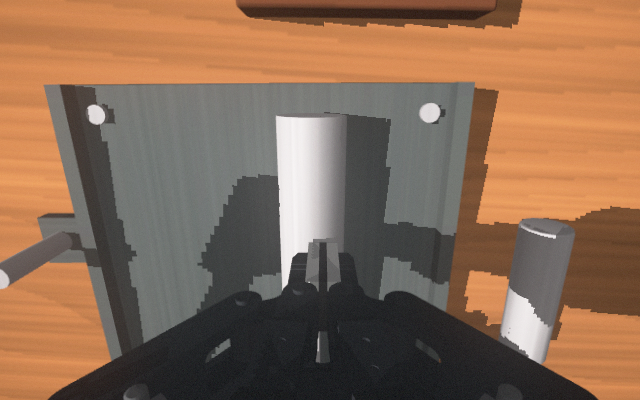

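The wrist view shows the closed finger tips (about 308-340, 262) over the shaft's upper line (spanning 283-344). I'll press until force shows.

```bash
python3 -m creep '{"claw":[0,0,0],"dp":[[0,0.0,0.05],[0,0.0,0.1],[0,0,0.1]],"roll":[0,0,0]}';python3 -m creep '{"claw":[0,0,0],"dp":[[0,0.0,0.05],[0,0.0,0.1],[0,0,0.1]],"roll":[0,0,0]}'
```

```text
t: 3.6
tcp_pos: [0.5658, 0.1467, 0.065]
tool_rot: [-0.03, 1.0, -0.0, 0.0]
force: [-1.0, -0.0, 4.0]
finger_gap: 0.005
t: 3.9
tcp_pos: [0.5658, 0.1467, 0.0648]
tool_rot: [-0.03, 1.0, -0.0, 0.0]
force: [-3.3, -0.7, 10.6]
finger_gap: -0.001
```

```bash
python3 -m creep '{"claw":[0,0,0,0,0,0,0,0,0,0,0,0],"dp":[[0,-0.1,0],[0,-0.3,0],[0,-0.5,0],[0,-0.75,0],[0,-1,0],[0,-1.25,0],[0,-1.5,0],[0,-1.75,0],[0,-2,0],[0,-2.2,0],[0,-2.4,0],[0,-2.4,0]],"roll":[0,0,0,0,0,0,0,0,0,0,0,0]}'; python3 -c "
from h import *
rel([.563,.1475,.065]); snap('wrist','w3')"
```

```text
t: 5.1
tcp_pos: [0.5672, 0.1224, 0.0648]
tool_rot: [-0.03, 1.0, -0.0, 0.0]
force: [-1.9, -0.5, 11.0]
finger_gap: 0.0
t 5.1 tcp [0.5672 0.1224 0.0648] F [-1.85 -0.47 11.01] yang 93.39
dp cm [ 0.27  2.53 -0.02]
```

View pics/w3.png

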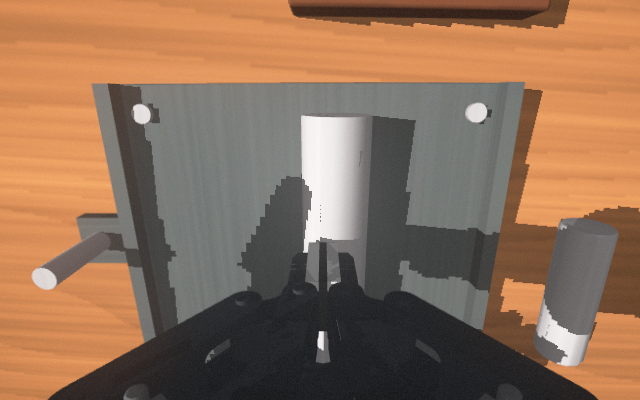

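The shaft has rolled right without slipping: its middle moved from about 0.141 to about 0.129, and the finger is now to its right. I'll lift, step back and take the second stroke.

```bash
python3 -m creep '{"claw":[0,0,0,0,0,0,0,0,0],"dp":[[0,0,-0.5],[0,0,-1],[0,0.7,-1],[0,1.4,-1],[0,1.4,-1],[0,1.4,-0.6],[0,1.4,-0.3],[0,1.4,-0.1],[0,1.4,-0.1]],"roll":[0,0,0,0,0,0,0,0,0]}'; python3 - <<'E'
from h import *
rel([.567,.136,.065]);s=snap('wrist','w4')
v,u=np.mgrid[105:250,260:420]; px=np.c_[u.ravel(),v.ravel()]; D=dep(s,px); D=D[(D[:,2]>.036)&(D[:,2]<.053)]
for a in (.505,.51,.52,.53):
    d=D[abs(D[:,0]-a)<.004]; print(a,len(d),d[:,1].min(),d[:,1].max(),d[:,2].max())
E
```

```text
t: 6.05
tcp_pos: [0.5661, 0.1366, 0.0648]
tool_rot: [-0.029, 1.0, 0.0, -0.0]
force: [-1.6, 0.0, 5.7]
finger_gap: 0.002
t 6.05 tcp [0.5661 0.1366 0.0648] F [-1.59  0.    5.66] yang 93.38
dp cm [-0.09 -0.07 -0.02]
0.505 1246 0.1097971062877773 0.14132781675673017 0.04836031556433693
0.51 1209 0.10989516357803726 0.14147730112908674 0.04836031556433693
0.52 1130 0.1110343104705037 0.14184940007457444 0.04825227834225923
0.53 1062 0.11119659859926358 0.1424652754160531 0.04803479982660514
```

```bash
python3 -m creep '{"claw":[0,0,0,0,0,0,0,0,0,0,0,0],"dp":[[0,0,0.08],[0,-0.2,0.08],[0,-0.5,0.08],[0,-0.8,0.08],[0,-1.1,0.08],[0,-1.4,0.08],[0,-1.7,0.08],[0,-2,0.08],[0,-2.3,0.08],[0,-2.6,0.08],[0,-2.8,0.08],[0,-2.9,0.08]],"roll":[0,0,0,0,0,0,0,0,0,0,0,0]}'; python3 -m creep '{"claw":[0,0,0,0],"dp":[[0,0,0],[0,0,-0.3],[0,0,-1],[0,0,-1.2]],"roll":[0,0,0,0]}'; python3 - <<'E'
from h import *
rel([.567,.136,.065]);s=snap('wrist','w5')
v,u=np.mgrid[105:250,260:420]; px=np.c_[u.ravel(),v.ravel()]; D=dep(s,px); D=D[(D[:,2]>.036)&(D[:,2]<.053)]
for a in (.505,.51,.52,.53):
    d=D[abs(D[:,0]-a)<.004]; print(a,len(d),d[:,1].min(),d[:,1].max(),d[:,2].max())
E
```

```text
t: 7.3
tcp_pos: [0.5677, 0.1073, 0.0648]
tool_rot: [-0.029, 1.0, -0.0, -0.0]
force: [-3.4, -0.7, 10.7]
finger_gap: 0.004
t: 7.7
tcp_pos: [0.5684, 0.1076, 0.076]
tool_rot: [-0.03, 1.0, -0.0, 0.0]
force: [0.4, -0.1, -0.2]
finger_gap: 0.005
t 7.7 tcp [0.5684 0.1076 0.076 ] F [ 0.43 -0.06 -0.23] yang 93.38
dp cm [-0.03  2.84  1.1 ]
0.505 1095 0.09474738218885422 0.1261779952331478 0.048092918024291165
0.51 1062 0.09486952411102277 0.12669615569607254 0.048092918024291165
0.52 1009 0.09579574479630383 0.12730161040624524 0.04777246164251556
0.53 952 0.09629211465804327 0.12790247908911107 0.04802164644035475
```

```bash
python3 -m creep '{"claw":[0,0,0,0,0,0,0,0,0,0],"dp":[[0,0,-3],[0,0,-7],[0,0,-11],[0,-2,-14],[0,-5,-15],[0.5,-8,-15],[0.9,-10,-15],[0.9,-11.5,-15],[0.9,-12,-15],[0.9,-12,-15]],"roll":[0,0,0,0,0,0,0,0,0,0]}'; python3 - <<'E'
from h import *
rel([.553,-.013,.17]);s=snap('wrist','w6');s=snap('scene','s6')
im=s['image'][170:260,310:430,::-1]
cv2.imwrite('pics/s6c.png',cv2.resize(im,None,fx=6,fy=6,interpolation=cv2.INTER_CUBIC))
E
```

```text
t: 8.75
tcp_pos: [0.5663, -0.013, 0.2252]
tool_rot: [-0.029, 1.0, 0.0, -0.0]
force: [-1.0, 0.5, -0.5]
finger_gap: 0.002
t 8.75 tcp [ 0.5663 -0.013   0.2252] F [-0.95  0.54 -0.54] yang 93.33
dp cm [1.33 0.07 5.52]
```

View pics/w6.png

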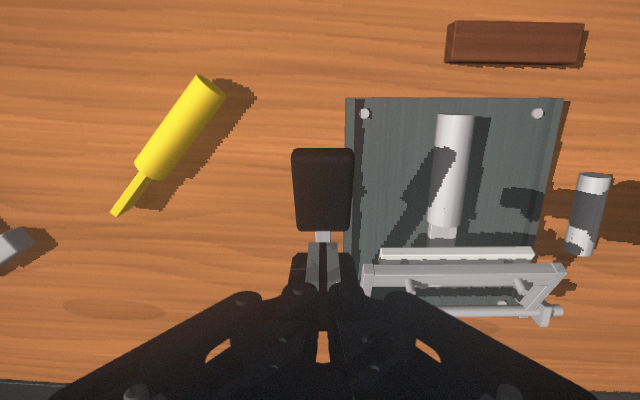

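View pics/s6c.png

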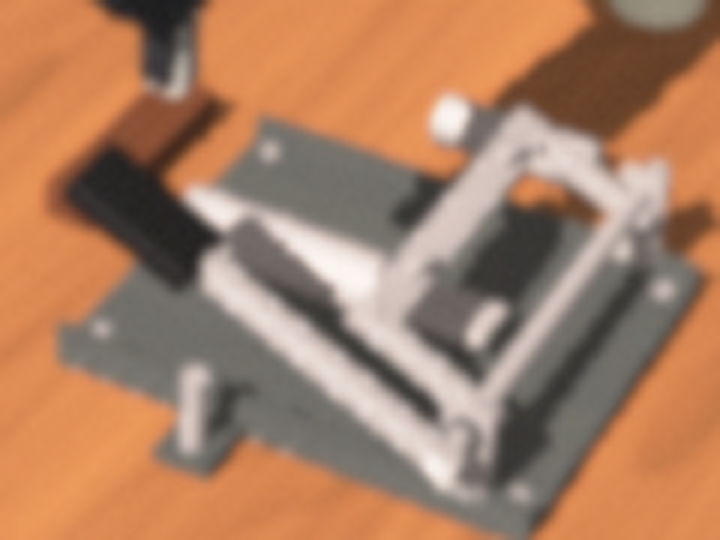

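The wrist view shows the tongue as a wide plate at (442,230), with the shaft round part above it at (453,170). The paddle is at (323,190). The scene crop shows the tongue end at (487,318), a broad, low face. I'll check the tongue's slope and the paddle from depth.

```bash
python3 - <<'E'
from h import *
s=load('w6')
for r in (231,234):
    D=dep(s,[(u,r) for u in range(424,462,3)]); print(np.c_[range(424,462,3),D.round(4)].tolist())
v,u=np.mgrid[150:232,290:356]; px=np.c_[u.ravel(),v.ravel()]; k=s['image'][px[:,1],px[:,0]].max(1)<60; D=dep(s,px[k]); D=D[D[:,2]>.115]
print(len(D),D.mean(0),D.min(0),D.max(0)); A=np.c_[D[:,:2]-D[:,:2].mean(0),np.ones(len(D))];print(np.linalg.lstsq(A,D[:,2],rcond=None)[0])
E
```

```text
[[424.0, 0.6296, 0.1045, 0.0126], [427.0, 0.6292, 0.1076, 0.0132], [430.0, 0.6205, 0.1032, 0.0336], [433.0, 0.6197, 0.1057, 0.0353], [436.0, 0.62, 0.1094, 0.0339], [439.0, 0.6203, 0.1129, 0.0329], [442.0, 0.6194, 0.1154, 0.0345], [445.0, 0.6194, 0.1187, 0.0341], [448.0, 0.6188, 0.1214, 0.0352], [451.0, 0.6196, 0.1256, 0.0328], [454.0, 0.6188, 0.1282, 0.0342], [457.0, 0.6271, 0.141, 0.0135], [460.0, 0.6273, 0.1449, 0.0125]]
[[424.0, 0.6329, 0.1047, 0.0135], [427.0, 0.6329, 0.1083, 0.013], [430.0, 0.6241, 0.1039, 0.0333], [433.0, 0.623, 0.1062, 0.0353], [436.0, 0.623, 0.1095, 0.0349], [439.0, 0.623, 0.1129, 0.0344], [442.0, 0.6233, 0.1165, 0.0333], [445.0, 0.623, 0.1196, 0.0335], [448.0, 0.6223, 0.1222, 0.0348], [451.0, 0.6224, 0.1256, 0.0342], [454.0, 0.6224, 0.129, 0.0337], [457.0, 0.6307, 0.1417, 0.0135], [460.0, 0.6312, 0.1459, 0.0118]]
3947 [ 0.55260402 -0.01095052  0.14089102] [ 0.48992081 -0.03263776  0.12099993] [0.58810454 0.0081935  0.34961764]
[-0.53252229 -0.09012475  0.14089102]
```

The tongue is level: its top is at 0.034 across the whole width, against 0.0335 expected. The paddle centre is at (0.552, -0.011, 0.140), which matches the geometry. Next I approach and press.

```bash
python3 -m creep '{"claw":[0,0,0,0,0,0,0],"dp":[[0.7,0,2],[1.4,0.1,4],[1.4,0.1,5.5],[1.4,0.1,6.3],[1.4,0.1,6.6],[1.4,0.1,6.8],[1.4,0.1,7.0]],"roll":[0,0,0,0,0,0,0]}'; python3 -c "
from h import *
rel([.540,-.013,.083])"
```

```text
t: 9.55
tcp_pos: [0.553, -0.0123, 0.1564]
tool_rot: [-0.03, 1.0, -0.0, 0.001]
force: [-0.3, 0.4, 5.4]
finger_gap: -0.002
t 9.55 tcp [ 0.553  -0.0123  0.1564] F [-0.29  0.44  5.36] yang 93.41
dp cm [1.31 0.01 7.34]
```

```bash
python3 -m creep '{"claw":[0,0,0,0,0,0,0,0,0,0,0,0],"dp":[[0.1,0,0.5],[0.3,0,1.2],[0.4,0,1.9],[0.6,0,2.6],[0.8,0,3.3],[0.9,0,4],[1,0,4.7],[1.1,0,5.4],[1.2,0,6],[1.2,0,6.5],[1.2,0,6.8],[1.2,0,6.8]],"roll":[0,0,0,0,0,0,0,0,0,0,0,0]}'; python3 -c "
from h import *
rel([.540,-.013,.083])"
```

```text
t: 10.75
tcp_pos: [0.5385, -0.0135, 0.0878]
tool_rot: [-0.03, 1.0, -0.0, -0.002]
force: [-4.5, -2.4, 8.9]
finger_gap: -0.002
t 10.75 tcp [ 0.5385 -0.0135  0.0878] F [-4.46 -2.41  8.9 ] yang 93.43
dp cm [-0.15  0.04  0.48]
```

```bash
python3 -m creep '{"claw":[0,0,0,0,0],"dp":[[0,0,0.2],[0,0,0.4],[0,0,0.5],[0,0,0.5],[0,0,0.5]],"roll":[0,0,0,0,0]}'; python3 -m creep '{"claw":[0,0,0,0],"dp":[[0,0,0.1],[0,0,0.1],[0,0,0.1],[0,0,0.1]],"roll":[0,0,0,0]}'
```

```text
t: 11.25
tcp_pos: [0.5382, -0.0135, 0.0833]
tool_rot: [-0.03, 1.0, -0.0, -0.002]
force: [-5.1, -1.7, 10.7]
finger_gap: 0.001
t: 11.65
tcp_pos: [0.5382, -0.0135, 0.0829]
tool_rot: [-0.03, 1.0, -0.0, -0.002]
force: [-6.3, -1.3, 13.9]
finger_gap: 0.002
```

```bash
python3 -m creep '{"claw":[0,0,0,0,0],"dp":[[0,0,0.08],[0,0,0.15],[0,0,0.15],[0,0,0.15],[0,0,0.15]],"roll":[0,0,0,0,0]}'; python3 - <<'E'
from h import *
s=snap('scene','s7');snap('wrist','w7');snap('top','t7')
im=s['image'][170:260,310:430,::-1]
cv2.imwrite('pics/s7c.png',cv2.resize(im,None,fx=6,fy=6,interpolation=cv2.INTER_CUBIC))
E
```

```text
t: 12.15
tcp_pos: [0.5382, -0.0135, 0.0825]
tool_rot: [-0.03, 1.0, -0.0, -0.002]
force: [-8.9, -2.1, 22.7]
finger_gap: -0.001
```

View pics/w7.png

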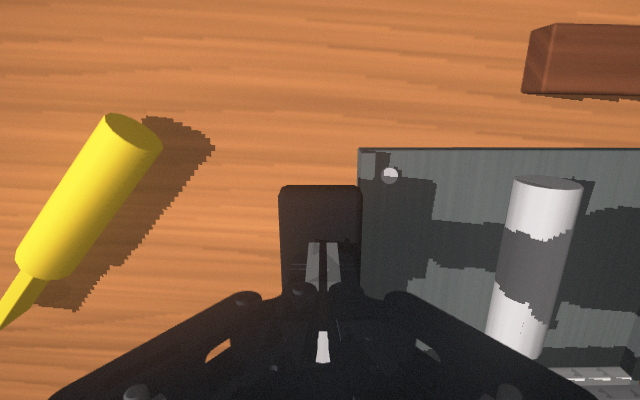

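View pics/s7c.png

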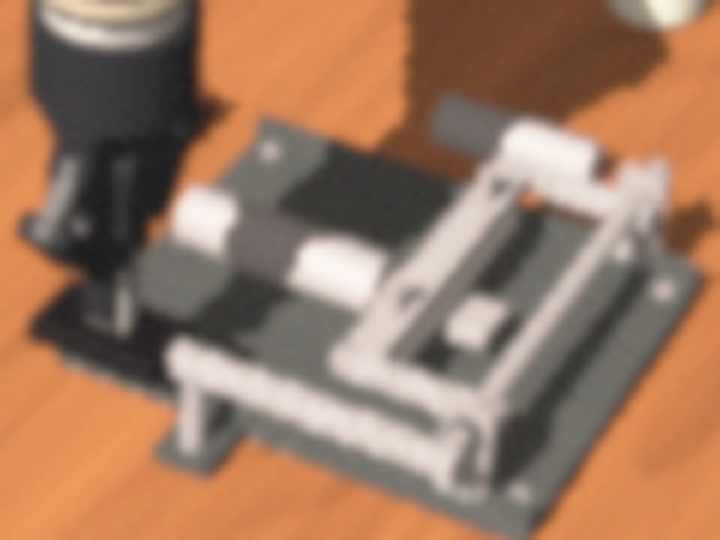

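The clamp arm lies level on its stop pin, at (190,370) in the scene crop. The wrist view shows the finger tips on the paddle at (322,262), with the shaft still on the bed. The force is about 23 N and the tip height is 0.0635, against 0.064 expected at the stop.

```bash
python3 - <<'E'
from h import *
st=manip.sense(); print(st['tcp_pos'],st['force'])
print(workorder.sign_off())
E
```

```text
[ 0.53821534 -0.01352447  0.08254277] [-7.29398234 -1.25032508 23.5204495 ]
the job is handed in; nothing more can be done
None
```

I rolled the shaft a quarter turn to the right on the bed, then pushed the paddle down to its stop. I handed the job in at about 12.3 s with the arm still holding it down. No verdict came back.

- **Roll:** It took two strokes with the closed fingertips on top of the round part, pressing about 11 N. The shaft's middle moved 27.0 mm, as expected. Before clamping, the tongue's top measured level at 0.034 m (0.0335 m expected). The clamp was still up then.
- **Clamp:** The last reading was about 23.5 N of upward push at the fingertips. Tip height was 0.0635 m, against 0.064 m expected at the stop, and the force was rising steeply there. The picture shows the arm level on its stop pin.
- **Not measured:** I inferred the foot's force on the tongue from the clamp's position, and I did not re-measure the tongue's angle after clamping. I did not compare the other objects' positions before and after, but the arm touched only the shaft and the paddle.

No check failed or disagreed. The last force reading also had a sideways part of about 7 N, from the fingertip dragging on the paddle.

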